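Build the sieve stack on the shaker

ROBOT

A 6-joint arm with a two-finger parallel gripper is mounted at the origin on a cart in front of the work surface, level with it; the furniture and walls round the work are solid. World frame = base frame: x ahead of the robot, y to its left, z up, the work surface at z = 0. Lengths are in m, angles in rad, forces in N, time in s.
With the tool pointing down it reaches from about 0.35 to 0.875 m from the base axis. Payload 4.2 kg.
Tool frame: the origin (TCP) lies midway between the tips of the shut fingers; the grasp point (between the pads) lies 19 mm behind it (grasp_offset is the z of the grasp point in the tool frame, in m); z points along the fingers, y is the line along which they close (so a half turn about z gives the same grasp; the last joint's range is limited). The gripper opens to 85 mm and grips with 20 to 120 N. Pads are 22 mm wide; open, the fingers measure 114 mm over their backs; the gripper's body (76 mm by 85 mm) begins 54 mm behind the grasp point. The pads swing forward as they close: fully open they stand 13 mm farther back than shut.
Start: joints at [-0.894, 0.385, 0.008, 0, -1.194, -0.259], TCP at [0.254, -0.571, 0.231] pointing down, gripper open.
Joint ranges: [-3.14, 3.14], [-1.21, 2.06], [-1.07, 1.41], [-3.16, 2.05], [-2.99, -0.16], [-3.1, 3.1]. Speed limits (rad/s): [2.79, 2.79, 3.14, 3.14, 3.14, 3.14].

INTERFACE

Orientations are given as a 3x3 rotation matrix whose columns are the frame's x, y, z axes.
In Python, from bench import sense, capture, close_job, grasp_offset gives the robot as it stands. The module is installed in compiled form; this text tells all that it offers.
- The arm moves only by the tool arm_command, never from a script. Its arguments are lists of equal length, an entry for each row: "gripper": the finger opening in cm, from 0 to 8.54; "offset": the shift along the tool's x, y, z in cm, a list of three; "spin": the turn about the tool's z in units of 5 degrees (1.0 is 5 degrees). In form: {"gripper": [gripper, ...], "offset": [[dx, dy, dz], ...], "spin": [spin, ...]}. A call has 1 to 8 rows; each row shifts and turns the commanded pose from where the row before left it, along the tool's axes as they then stand; what a row does not reach is not made up. A row lasts 1/8 s, in which the tool goes at most 62.5 mm and 10.7 degrees, less where a joint would pass 70% of its speed; a pose out of reach is approached as far as the arm can. A call is refused whole if a number of a shift passes 6.25 or a number of a turn 1, either way. A call with a gripper value outside its range is refused whole. The fingers move at their own pace and stop on an object; "grip_force" is the grip in N (left out, the last holds). Time passes only in rows, so rows that do not move let the fingers close. It gives the time, the measured TCP pose, the force, the opening and the grip force at its end, in the units of the state.
- sense(): the state, without advancing time (a new reading comes with each control period).
- capture(name): name is "side" or "top" or "wrist"; returns a dict with "frame" (480x640x3 uint8, red, green, blue), "camera_matrix" (3x3 intrinsics, pixels), "k1" (the pictures are not rectified: a ray, as slopes to the right and down, at radius r is drawn at 1 + k1 r^2 times it, then the intrinsics apply), "extrinsics" (4x4, takes a point from world to camera coordinates); the wrist camera has in their place "T_tool_cam" (4x4, takes a point from camera to tool coordinates, whose origin is the TCP and whose axes are the flange's). Camera axes: x right, y up, looking along -z (the intrinsics and any distortion apply to the point x, -y, -z); pixel columns grow to the right and rows downward; lengths in m; the calibration is good to about 2 mm. A picture is of the moment at which its call begins: read the wrist's pose just before it. There is no depth.
- close_job(): hands the job in; it is judged then, once.
The state is a dict: "time_s": time; "joint_pos": joint angles; "joint_velocities": joint speeds; "joint_torque": joint torques, N m; "eef_pos": TCP position; "ee_rot": TCP orientation; "ft_force": force on the tool from outside, world axes, zero at the start; "torque": the same for the moment, N m; "gripper_width": finger opening in m; "grasp_force": force on a finger pad.
Only numpy, scipy, OpenCV 4.12 (cv2) and the standard library are available. Lean on these libraries where they do the work, as an engineer would, in place of code of your own. Each camera call takes 0.05 s, during which the arm holds its last target. There are 200 camera calls.

TASK

Build the sieve stack for the regrind sample on the receiving pan of the shaker: first the sieve with the finest mesh, on it the one with the medium mesh, then the one with the coarsest mesh, and close the stack with the lid, each piece fully seated in the one below. Leave the odd, smaller sieve where it stands; it belongs to another set.

Things in the scene. Friction and masses are not known exactly. Their poses are not given: they have to be found in the camera images.
- pan_rim (a point): centre of the receiving pan's open mouth, at rim height, 68 mm above the worktop; z up. The metal pan (60 mm outer diameter, 54 mm mouth, 22 mm deep inside) is fixed on the sieve shaker, a round grey housing, 112 mm in diameter, 42 mm high, with a small control pod reaching 75 mm from the axis; it stands fixed on the worktop.
- sieve_fine_mid (a point): finest sieve: even, close-woven grey cloth (1 mm openings). Metal, 30 mm high, loose, 0.12 kg: 60 mm collar (8 to 30 mm above its foot, 54 mm mouth) over a 50 mm skirt, 8 mm high, that drops into the mouth of the piece below till the collar sits on its rim. Point: on the axis, half-way up (15 mm), z up. Grip across the collar, fingertips not below it, to clear the rim below.
- sieve_medium_mid (a point): medium sieve: its cloth is a visible wire grid with 7 mm openings, 16 mm below the rim. Same 60 mm body, 30 mm high, and same point (half-way up, 15 mm) as the finest sieve. Each sieve that is seated adds 22 mm to the stack; the skirt has 2 mm play all round in the mouth and a chamfered lower edge.
- sieve_coarse_mid (a point): coarsest sieve: its cloth is a wide grid of few wires with 14 mm openings. Same 60 mm body, 30 mm high, and same point (half-way up, 15 mm) as the finest sieve.
- lid_knob (a point): lid: metal disc of 61 mm diameter with a black knob, 40 mm high in all, loose, 0.09 kg. Under the disc (its top is 12 mm above the foot) is a spigot like the sieves' skirts, 50 mm wide, 8 mm high. Knob: 20 mm in diameter, 18 to 40 mm above the foot. Point: on the axis, 28 mm above the foot, z up; seated, it is 20 mm above the sieve's rim. Grip the knob, fingertips above the disc.
- sieve_odd_mid (a point): odd smaller sieve of another set: same shape, but 42 mm in diameter and 21 mm high, with a 4 mm mesh; loose; it stays where it is. The point lies on its axis, half-way up.
Not all that is in view belongs to the job. Leave any orange look-alike of the part that bears lid_knob alone.

How it is judged:
At the end, for the whole second after the job is handed in: On the pan stand, from below, the finest, the medium and the coarsest sieve and then the lid, each within 4 mm of the axis of the piece below, within 2.5 mm of its seated height, upright within 0.06 rad, at rest and released; the odd smaller sieve is less than 30 mm from where it stood (horizontal distance between sieve_fine_mid and pan_rim below 0.004 m and z of sieve_fine_mid in the frame of pan_rim between 0.0045 and 0.0095 m and angle between each of sieve_fine_mid, sieve_medium_mid, sieve_coarse_mid, lid_knob's own z axis and vertical below 0.06 rad and linear speed of each of sieve_fine, sieve_medium, sieve_coarse, sieve_lid below 0.02 m/s and angular speed of each of sieve_fine, sieve_medium, sieve_coarse, sieve_lid below 0.2 rad/s and horizontal distance between sieve_medium_mid and sieve_fine_mid below 0.004 m and z of sieve_medium_mid in the frame of sieve_fine_mid between 0.0195 and 0.0245 m and horizontal distance between sieve_coarse_mid and sieve_medium_mid below 0.004 m and z of sieve_coarse_mid in the frame of sieve_medium_mid between 0.0195 and 0.0245 m and horizontal distance between lid_knob and sieve_coarse_mid below 0.004 m and z of lid_knob in the frame of sieve_coarse_mid between 0.0325 and 0.0375 m and distance of sieve_odd_mid from where it was at the start of the episode below 0.03 m); the robot touches nothing.
It fails at once if the odd smaller sieve is moved by more than 30 mm (distance of sieve_odd_mid from where it was at the start of the episode above 0.03 m).
It also fails if it takes over 128 s, if anything falls off the work surface, if the arm or the gripper's body presses on something with over 40 N, if the wrist force passes 120 N, or if a joint passes its speed limit or range.

## Working session

There is one attempt and no reset: what is moved stays moved. The work goes in short steps, Python scripts to look and compute and a tool call to move; the robot and the scene stay as the last step left them, time stands still between calls to the robot, and variables do not carry over. Pictures are saved under pics/ and viewed, at most 14 in all, crops included, and the job is handed in when it is done.

Besides the shell and the picture viewer there is one more tool, called as name(argument=value, ...), one argument or row to a line, values as JSON. arm_command: Moves the arm, as the interface text tells. Its arguments: {"type":"object","properties":{"gripper":{"type":"array"},"offset":{"type":"array"},"spin":{"type":"array"},"grip_force":{"type":"number"}},"required":["gripper","offset","spin"]}

```bash
mkdir -p pics; ls; python3 - <<'E'
from bench import sense, capture, grasp_offset
import cv2, numpy as np, pickle
print(grasp_offset); s=sense(); print(s)
d={}
for n in ("top","side","wrist"):
    c=capture(n); d[n]=c; cv2.imwrite(f"pics/{n}0.png",c["frame"][:,:,::-1])
    print(n,{k:np.round(v,4).tolist() for k,v in c.items() if k!="frame"})
pickle.dump((s,d),open("first.pkl","wb"))
E
```

```text
pics
-0.0187
{'time_s': 0.0, 'joint_pos': array([-8.94389186e-01,  3.85555599e-01,  6.58463814e-03, -4.98420298e-04,
       -1.19398519e+00, -2.58588262e-01]), 'joint_velocities': array([-0.00057893, -0.00023673,  0.00071879,  0.00133177, -0.00080575,
        0.00198742]), 'joint_torque': array([ 7.13117097e-04, -3.92291486e+01,  1.88398790e+01,  4.18618307e+00,
       -4.76489236e-03,  1.13884940e-05]), 'eef_pos': array([ 0.25336913, -0.57068493,  0.23020613]), 'ee_rot': array([[-9.14050695e-01, -4.05598749e-01, -9.90598112e-04],
       [-4.05599945e-01,  9.14048569e-01,  1.97437195e-03],
       [ 1.04651994e-04,  2.20646259e-03, -9.99997560e-01]]), 'ft_force': array([-0.14017233,  0.27005884, -0.18420432]), 'torque': array([ 0.05773811, -0.01330842, -0.00834721]), 'grasp_force': 0.0, 'gripper_width': 0.0856071219571592}
top {'camera_matrix': [[460.3144, 0.0, 320.9844], [0.0, 460.3144, 240.042], [0.0, 0.0, 1.0]], 'k1': -0.1211, 'extrinsics': [[0.0344, -0.9994, 0.0008, -0.0066], [0.978, 0.0338, 0.206, -0.577], [-0.2059, -0.0063, 0.9786, -0.9801], [0.0, 0.0, 0.0, 1.0]]}
side {'camera_matrix': [[617.0072, 0.0, 324.7219], [0.0, 617.0072, 239.7726], [0.0, 0.0, 1.0]], 'k1': -0.0857, 'extrinsics': [[0.9605, -0.2776, 0.0179, -0.5514], [0.1504, 0.5724, 0.806, -0.1663], [-0.2339, -0.7715, 0.5916, -1.1863], [0.0, 0.0, 0.0, 1.0]]}
wrist {'camera_matrix': [[375.2617, 0.0, 322.493], [0.0, 375.2617, 242.4669], [0.0, 0.0, 1.0]], 'k1': -0.0577, 'T_tool_cam': [[0.0001, 0.951, 0.3091, 0.0795], [1.0, 0.0001, -0.0006, -0.0008], [-0.0006, 0.3091, -0.951, -0.1435], [0.0, 0.0, 0.0, 1.0]]}
```

View pics/top0.png

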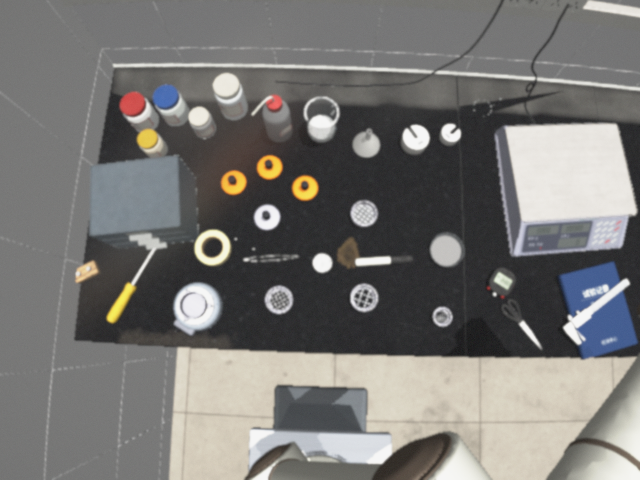

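View pics/side0.png

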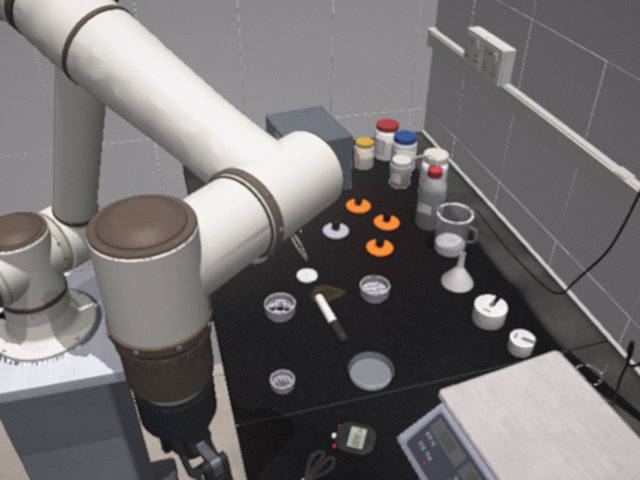

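The top view shows the shaker at (195,306), 60 mm sieves at (365,213), (279,299) and (365,297), the odd sieve at (442,316) and the lid at (267,217). The orange look-alikes are above it. I'll make a montage to tell the meshes apart.

```bash
cat > h.py <<'E'
import numpy as np, cv2
def ray(c,uv,T_wc=None):
    """pixel -> world ray origin, dir"""
    K=c["camera_matrix"]; k=c["k1"]
    p=cv2.undistortPoints(np.array([[uv]],float),K,np.array([k,0,0,0.]))[0,0]
    d=np.array([p[0],-p[1],-1.])
    T=np.linalg.inv(c["extrinsics"]) if T_wc is None else T_wc
    return T[:3,3],T[:3,:3]@d
def plane(c,uv,z,T=None):
    o,d=ray(c,uv,T); return o+d*(z-o[2])/d[2]
def wristT(s,c):
    T=np.eye(4);T[:3,:3]=s["ee_rot"];T[:3,3]=s["eef_pos"]; return T@c["T_tool_cam"]
def project(c,P,T=None):
    M=c["extrinsics"] if T is None else np.linalg.inv(T)
    q=M[:3,:3]@np.array(P)+M[:3,3]; a=np.array([q[0],-q[1]])/-q[2]
    a=a*(1+c["k1"]*(a@a)); K=c["camera_matrix"]; return K[0,0]*a[0]+K[0,2],K[1,1]*a[1]+K[1,2]
E
python3 - <<'E'
import pickle,cv2,numpy as np
from h import *
s,d=pickle.load(open("first.pkl","rb"))
t=d["top"]["frame"][:,:,::-1]; si=d["side"]["frame"][:,:,::-1]
cr=lambda f,u,v,r=30:cv2.resize(f[v-r:v+r,u-r:u+r],(260,260),interpolation=cv2.INTER_CUBIC)
a=np.hstack([cr(t,365,213),cr(t,279,299),cr(t,365,297)]); b=np.hstack([cr(t,195,306),cr(t,446,250),cr(t,267,217)])
cv2.imwrite("pics/m1.png",np.vstack([a,b]))
for n,uv,z in [("A",(365,213),.03),("B",(279,299),.03),("C",(365,297),.03),("odd",(442,316),.021),("pan",(195,303),.068),("lid",(267,215),.02),("dish",(446,250),.03)]:
    P=plane(d["top"],uv,z); print(n,P.round(3),np.hypot(*P[:2]).round(3),np.round(project(d["side"],P)))
E
```

```text
A [ 0.652 -0.088  0.03 ] 0.658 [374. 286.]
B [0.443 0.104 0.03 ] 0.455 [254. 247.]
C [ 0.454 -0.091  0.03 ] 0.463 [279. 304.]
odd [ 0.417 -0.27   0.021] 0.497 [281. 379.]
pan [0.424 0.286 0.068] 0.511 [231. 191.]
lid [0.642 0.144 0.02 ] 0.658 [336. 227.]
dish [ 0.57  -0.279  0.03 ] 0.634 [366. 362.]
```

View pics/m1.png

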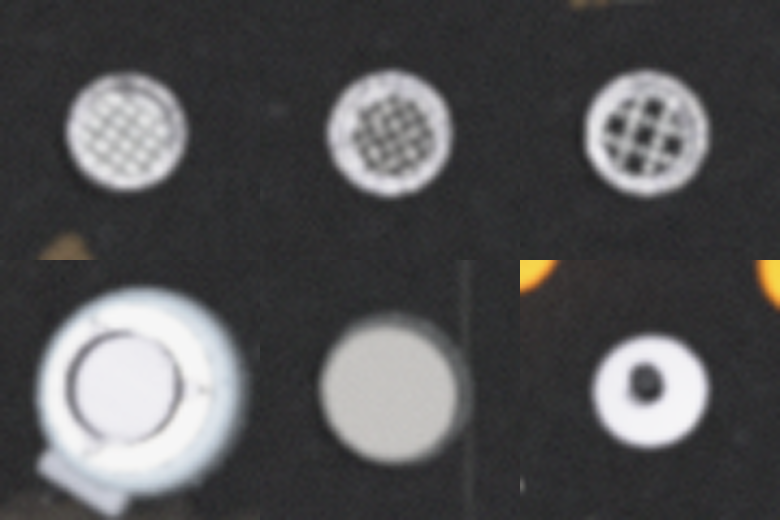

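B is the 7 mm medium sieve and C the 14 mm coarse one. A has the closest, lightest cloth, so it is presumably the fine sieve. The grey disc at (446,250) is wider than 60 mm, probably a dish. I'll check A from close by.

arm_command(
  gripper=[8.5,8.5,8.5,8.5,8.5,8.5,8.5,8.5],
  offset=[
    [-5,2.5,0],
    [-5,2.5,0],
    [-5,2.5,0],
    [-5,2.5,0],
    [-5,2.5,0],
    [-5,2.5,0],
    [-5,2.5,0],
    [-5,2.5,0],
  ],
  spin=[0,0,0,0,0,0,0,0],
  grip_force=40,
)

```text
time_s: 1.15
eef_pos: [0.5388, -0.2245, 0.2311]
ee_rot: [[-0.914, -0.406, -0.0], [-0.406, 0.914, 0.0], [0.0, 0.0, -1.0]]
ft_force: [1.1, 0.2, -0.0]
gripper_width: 0.0853
grasp_force: 0.0
```

arm_command(
  gripper=[8.5,8.5,8.5,8.5,8.5],
  offset=[
    [-5,2.5,0],
    [-5,2.5,0],
    [-5,2.5,0],
    [0,0,0],
    [0,0,0],
  ],
  spin=[0,0,0,0,0],
)

```text
time_s: 1.78
eef_pos: [0.6443, -0.0966, 0.2306]
ee_rot: [[-0.914, -0.406, -0.002], [-0.406, 0.914, -0.0], [0.001, 0.001, -1.0]]
ft_force: [-0.7, 0.3, 0.6]
gripper_width: 0.0852
grasp_force: 0.0
```

```bash
cat > look.py <<'E'
import sys,pickle,cv2,numpy as np
from bench import sense,capture
from h import *
def look(name):
    s=sense(); c=capture("wrist"); T=wristT(s,c)
    cv2.imwrite(f"pics/{name}.png",c["frame"][:,:,::-1]); pickle.dump((s,c),open(f"pics/{name}.pkl","wb"))
    print(np.round(s["eef_pos"],4),"z",np.round(s["ee_rot"][:,2],4),"yaw",round(np.degrees(np.arctan2(s["ee_rot"][1,0],s["ee_rot"][0,0])),1),"t",s["time_s"],"q",np.round(s["joint_pos"],2),"F",np.round(s["ft_force"],1),"w",round(s["gripper_width"],4))
    return s,c,T
if __name__=="__main__": look(sys.argv[1])
E
python3 look.py wA
```

```text
[ 0.6443 -0.0966  0.2306] z [-1.6e-03 -1.0e-04 -1.0e+00] yaw -156.0 t 1.775 q [ 0.1   0.43  0.08 -0.   -1.22 -1.25] F [-0.7  0.3  0.6] w 0.0852
```

View pics/wA.png

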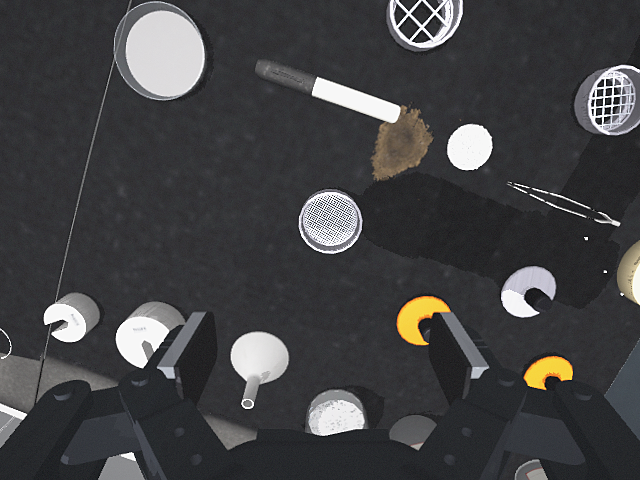

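A at (330,221) is indeed the fine 1 mm sieve. The medium one is at (610,100), coarse at (425,15) and the lid at (528,293), and the dish at (160,52) is something else. I'll measure A by triangulating across top, side and wrist views.

```bash
cat >> h.py <<'E'
def blob(f,uv,r,th=None):
    """contour of the bright thing nearest to uv in a window of half-size r -> fitted ellipse"""
    u,v=map(int,uv); x0,y0=max(u-r,0),max(v-r,0)
    g=cv2.cvtColor(np.ascontiguousarray(f),cv2.COLOR_RGB2GRAY)[y0:v+r,x0:u+r]
    m=cv2.threshold(g,th or 0,255,cv2.THRESH_BINARY+(0 if th else cv2.THRESH_OTSU))[1]
    cs=[c for c in cv2.findContours(m,cv2.RETR_EXTERNAL,cv2.CHAIN_APPROX_NONE)[0] if len(c)>25]
    c=min(cs,key=lambda c:abs(cv2.pointPolygonTest(c,(u-x0,v-y0),True)) if cv2.pointPolygonTest(c,(u-x0,v-y0),True)<0 else -cv2.contourArea(c))
    e=cv2.fitEllipse(cv2.convexHull(c)); return (e[0][0]+x0,e[0][1]+y0),e[1],e[2]
def tri(rays):
    A=np.zeros((3,3));b=np.zeros(3)
    for o,d in rays:
        d=d/np.linalg.norm(d);M=np.eye(3)-np.outer(d,d);A+=M;b+=M@o
    return np.linalg.solve(A,b)
def goto(s,P,yaw=None):
    """shift in tool axes, cm, to bring TCP to P"""
    return (s["ee_rot"].T@(np.array(P)-s["eef_pos"])*100).round(2)
E
python3 - <<'E'
import pickle
from h import *
s,c=pickle.load(open("pics/wA.pkl","rb")); T=wristT(s,c); _,d=pickle.load(open("first.pkl","rb"))
for n,w,t,si in [("A",(330,221),(365,213),(374,288)),("B",(610,100),(279,299),None),("C",(425,15),(365,297),(279,306)),("lid",(528,293),(267,217),(336,231))]:
    rs=[]
    for f,uv,cc,TT,r in [("w",w,c,T,50),("t",t,d["top"],None,26),("s",si,d["side"],None,24)]:
        if uv is None: continue
        e=blob(cc["frame"],uv,r,); rs.append(ray(cc,e[0],TT)); print(n,f,np.round(e[0],1),np.round(e[1],1),plane(cc,e[0],.03,TT).round(4))
    print("  tri",tri(rs).round(4))
print([plane(c,(331,219),z,T).round(4) for z in (.03,)])
E
```

```text
A w [330.  222.2] [61.6 63.6] [ 0.6524 -0.0858  0.03  ]
A t [363.6 213.1] [26.4 27.2] [ 0.6517 -0.0848  0.03  ]
A s [374.3 287.9] [27.7 31.7] [ 0.6512 -0.0933  0.03  ]
  tri [ 0.6542 -0.0852  0.0226]
B w [618.4  99.7] [59.8 73. ] [0.4427 0.1042 0.03  ]
B t [278.6 299.4] [28.6 28.8] [0.4422 0.1051 0.03  ]
  tri [0.4422 0.1052 0.0286]
C w [426.   8.] [72.5 79.5] [ 0.4542 -0.0886  0.03  ]
C t [363.7 297.2] [28.4 28.8] [ 0.4538 -0.0881  0.03  ]
C s [279.5 306. ] [30.  32.4] [ 0.454  -0.0962  0.03  ]
  tri [ 0.454  -0.0887  0.0244]
lid w [528.1 291.5] [47.2 57.6] [0.6364 0.1305 0.03  ]
lid t [266.7 216.8] [25.1 25.9] [0.6346 0.1433 0.03  ]
lid s [335.4 230.1] [16.1 26. ] [0.6336 0.1204 0.03  ]
  tri [0.6405 0.1455 0.0109]
[array([ 0.6492, -0.0862,  0.03  ])]
```

arm_command(
  gripper=[8.5,8.5,8.5,8.5,8.5],
  offset=[
    [-1.2,0.7,3],
    [0,0,4],
    [0,0,4],
    [0,0,0],
    [0,0,0],
  ],
  spin=[0,0,0,0,0],
)

```text
time_s: 2.45
eef_pos: [0.6538, -0.0864, 0.1234]
ee_rot: [[-0.914, -0.405, 0.003], [-0.405, 0.914, -0.001], [-0.003, -0.002, -1.0]]
ft_force: [-0.1, 0.7, 1.4]
gripper_width: 0.0848
grasp_force: 0.0
```

```bash
python3 - <<'E'
from look import look
from h import *
s,c,T=look("wA2")
uv=project(c,(.652,-.0855,.03),T); print("pred",np.round(uv,1))
e=blob(c["frame"],uv,75); print(e,plane(c,e[0],.028,T))
g=lambda p:np.round(project(c,s["eef_pos"]+s["ee_rot"]@np.array(p),T),1)
E
```

```text
[ 0.6538 -0.0864  0.1234] z [ 3.1e-03 -6.0e-04 -1.0e+00] yaw -156.1 t 2.45 q [ 0.11  0.53 -0.04  0.   -1.   -1.27] F [-0.1  0.7  1.4] w 0.0848
pred [326.  243.9]
((325.4522171020508, 244.08212280273438), (86.42765045166016, 90.5187759399414), 88.19039154052734) [ 0.6528396  -0.08550362  0.028     ]
```

View pics/wA2.png

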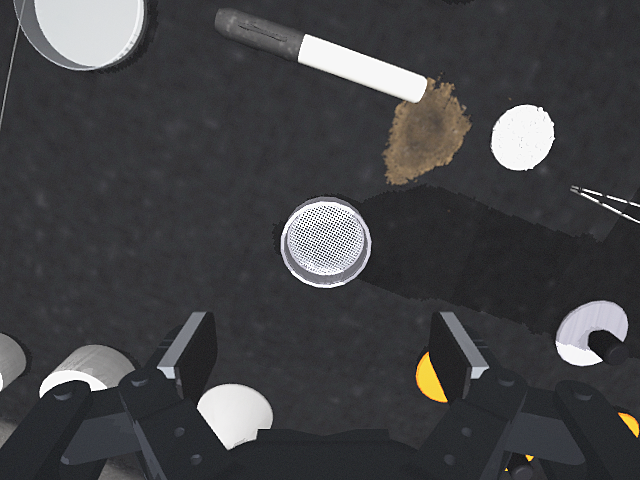

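The fine sieve is centred at (325,244), under the fingers. I'll descend.

arm_command(
  gripper=[8.5,8.5,8.5,8.5,8.5,8.5],
  offset=[
    [0.05,0.1,3],
    [0,0,3],
    [0,0,3],
    [0,0,1.6],
    [0,0,0],
    [0,0,0],
  ],
  spin=[0,0,0,0,0,0],
)

```text
time_s: 3.25
eef_pos: [0.6533, -0.0847, 0.0171]
ee_rot: [[-0.914, -0.406, 0.003], [-0.406, 0.914, -0.0], [-0.003, -0.001, -1.0]]
ft_force: [-0.5, 0.8, 0.2]
gripper_width: 0.0852
grasp_force: 0.0
```

arm_command(
  gripper=[8.5,8.5,5.5,5.5,5.5,5.5,5.5,5.5],
  offset=[
    [0,0,1.0],
    [0,0,0],
    [0,0,0],
    [0,0,0],
    [0,0,0],
    [0,0,0],
    [0,0,0],
    [0,0,0],
  ],
  spin=[0,0,0,0,0,0,0,0],
  grip_force=40,
)

```text
time_s: 4.25
eef_pos: [0.6525, -0.0847, 0.006]
ee_rot: [[-0.914, -0.406, 0.001], [-0.406, 0.914, -0.0], [-0.001, -0.001, -1.0]]
ft_force: [-0.5, -0.2, 4.8]
gripper_width: 0.0584
grasp_force: 43.4
```

```bash
python3 look.py gA
```

```text
[ 0.6525 -0.0847  0.006 ] z [ 1.3e-03 -1.0e-04 -1.0e+00] yaw -156.0 t 4.25 q [ 0.12  0.66 -0.15  0.   -0.76 -1.27] F [-0.5 -0.2  4.8] w 0.0584
```

View pics/gA.png

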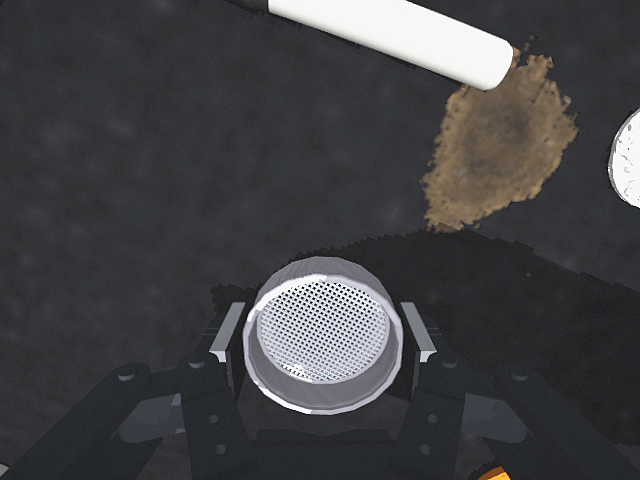

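The fine sieve is held at (323,343). Next: lift and move over to near the shaker.

arm_command(
  gripper=[5.5,5.5,5.5,5.5,5.5,5.5],
  offset=[
    [0,0,-3],
    [0,0,-4],
    [0,0,-5],
    [0,0,-5],
    [0,0,-2],
    [0,0,0],
  ],
  spin=[0,0,0,0,0,0],
)

```text
time_s: 5.05
eef_pos: [0.6523, -0.0846, 0.1961]
ee_rot: [[-0.914, -0.405, 0.002], [-0.405, 0.914, 0.001], [-0.002, -0.0, -1.0]]
ft_force: [0.8, 0.2, -1.6]
gripper_width: 0.0583
grasp_force: 43.4
```

arm_command(
  gripper=[5.5,5.5,5.5,5.5,5.5,5.5,5.5,5.5],
  offset=[
    [0.2,4,0],
    [0.2,5.5,0],
    [0.2,5.5,0],
    [0.2,5.5,0],
    [0,5.5,0],
    [0,5.5,0],
    [0,5.5,0],
    [0,4,0],
  ],
  spin=[0,0,0,0,0,0,0,0],
)

```text
time_s: 6.05
eef_pos: [0.476, 0.2878, 0.1926]
ee_rot: [[-0.914, -0.406, -0.004], [-0.406, 0.914, -0.003], [0.005, -0.001, -1.0]]
ft_force: [-0.0, 0.8, -0.9]
gripper_width: 0.0585
grasp_force: 43.5
```

arm_command(
  gripper=[5.5,5.5],
  offset=[
    [0,2,0],
    [0,0,0],
  ],
  spin=[0,0],
)

```text
time_s: 6.3
eef_pos: [0.4692, 0.3053, 0.1935]
ee_rot: [[-0.913, -0.407, -0.002], [-0.407, 0.913, -0.002], [0.003, -0.001, -1.0]]
ft_force: [-0.6, 0.1, -1.0]
gripper_width: 0.0585
grasp_force: 43.5
```

```bash
python3 look.py pA
```

```text
[0.4692 0.3053 0.1935] z [-0.0025 -0.0022 -1.    ] yaw -156.0 t 6.3 q [ 0.87  0.31 -0.21 -0.   -1.06 -2.02] F [-0.6  0.1 -1. ] w 0.0585
```

View pics/pA.png

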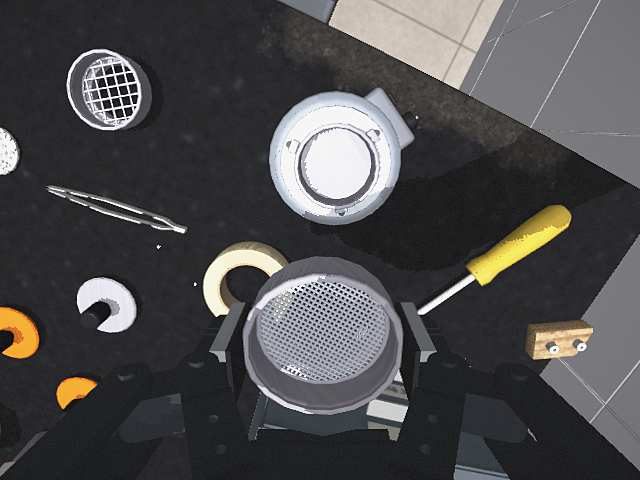

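The pan mouth is at about (338,162) on the shaker. I need its rim sharply, so I'll enlarge it.

```bash
python3 - <<'E'
import pickle
from h import *
s,c=pickle.load(open("pics/pA.pkl","rb")); _,d=pickle.load(open("first.pkl","rb"))
cr=lambda f,u,v,r:cv2.resize(f[v-r:v+r,u-r:u+r,::-1],(400,400),interpolation=cv2.INTER_CUBIC)
cv2.imwrite("pics/m2.png",np.hstack([cr(c["frame"],338,162,50),cr(d["top"]["frame"],195,304,20)]))
E
```

```text
(no output)
```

View pics/m2.png

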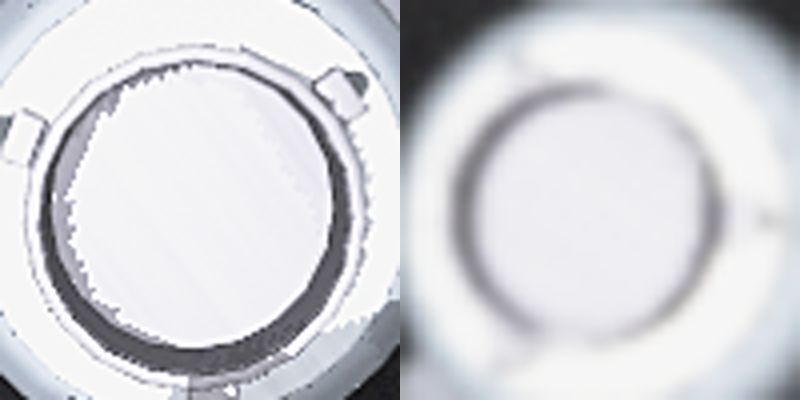

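```bash
python3 - <<'E'
import pickle
from h import *
s,c=pickle.load(open("pics/pA.pkl","rb")); T=wristT(s,c); _,d=pickle.load(open("first.pkl","rb"))
print("pan wrist",plane(c,(337.3,166.3),.068,T),"top",plane(d["top"],(193.6,305.4),.068),"tri",tri([ray(c,(337.3,166.3),T),ray(d["top"],(193.6,305.4))]))
for z in (.022,.024,.026):
    P=plane(c,(323.5,344),s["eef_pos"][2]+z,T); print("held in tool",s["ee_rot"].T@(P-s["eef_pos"]))
E
```

```text
pan wrist [0.42022113 0.2942232  0.068     ] top [0.41850329 0.28855995 0.068     ] tri [0.42121564 0.29614361 0.04162697]
held in tool [-1.30898144e-05 -3.21104909e-04 -2.19998376e-02]
held in tool [ 0.00129323 -0.0003287  -0.02399568]
held in tool [ 0.00259955 -0.00033629 -0.02599152]
```

The two views disagree by 6 mm in y on the pan, so I'll take a second wrist view from another place.

arm_command(
  gripper=[5.5,5.5,5.5,5.5],
  offset=[
    [0,-4,1],
    [0,-4,1],
    [0,0,0],
    [0,0,0],
  ],
  spin=[0,0,0,0],
)

```text
time_s: 6.85
eef_pos: [0.503, 0.2309, 0.1751]
ee_rot: [[-0.915, -0.404, -0.0], [-0.404, 0.915, -0.0], [0.0, -0.0, -1.0]]
ft_force: [-0.1, 0.3, -0.2]
gripper_width: 0.0587
grasp_force: 43.5
```

```bash
python3 - <<'E'
from look import look
from h import *
s,c,T=look("pB")
for P in [(.4202,.2942,.068),(.4185,.2886,.068)]: print(np.round(project(c,P,T),1))
uv=np.round(project(c,(.4202,.2942,.068),T)).astype(int); r=60; u,v=uv; x0,y0=u-r,v-r
big=cv2.resize(c["frame"][max(y0,0):v+r,x0:u+r,::-1],None,fx=4,fy=4,interpolation=cv2.INTER_CUBIC)
print(x0,max(y0,0)); cv2.imwrite("pics/m3.png",big)
E
```

```text
[0.503  0.2309 0.1751] z [-3.e-04 -2.e-04 -1.e+00] yaw -156.2 t 6.85 q [ 0.72  0.31 -0.25 -0.   -1.01 -1.88] F [-0.1  0.3 -0.2] w 0.0587
[460.5 168.1]
[454.5 162.2]
401 108
```

View pics/m3.png

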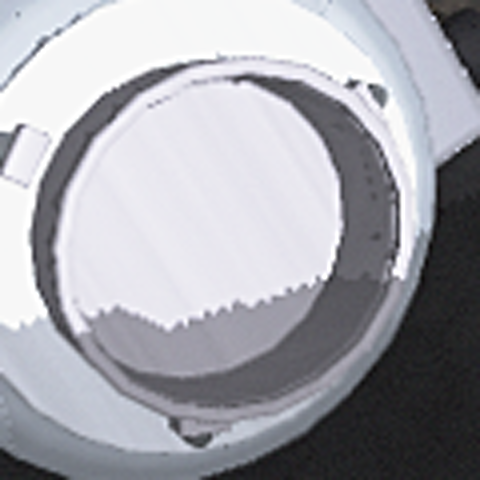

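Both wrist views agree on the pan: (0.420, 0.294, 0.068). Rim centre here is (459,168). The top view had been misread because it also shows the near outer wall. Moving over the pan.

arm_command(
  gripper=[5.5,5.5,5.5,5.5,5.5,5.5,5.5,5.5],
  offset=[
    [2.4,4.5,0],
    [2.5,4.6,0],
    [0,0,0],
    [0,0,4],
    [0,0,4],
    [0,0,0],
    [0,0,0],
    [0,0,0],
  ],
  spin=[0,0,0,0,0,0,0,0],
)

```text
time_s: 7.9
eef_pos: [0.422, 0.2962, 0.0971]
ee_rot: [[-0.914, -0.406, 0.003], [-0.406, 0.914, 0.003], [-0.004, 0.002, -1.0]]
ft_force: [0.8, 0.2, -1.3]
gripper_width: 0.0581
grasp_force: 43.7
```

```bash
python3 - <<'E'
from look import look
from h import *
s,c,T=look("pC")
print(goto(s,(.421,.2945,.066)))
E
```

```text
[0.422  0.2962 0.0971] z [ 0.0026  0.0029 -1.    ] yaw -156.1 t 7.9 q [ 0.93  0.34 -0.44  0.   -0.78 -2.08] F [ 0.8  0.2 -1.3] w 0.0581
[ 0.17 -0.12  3.11]
```

View pics/pC.png

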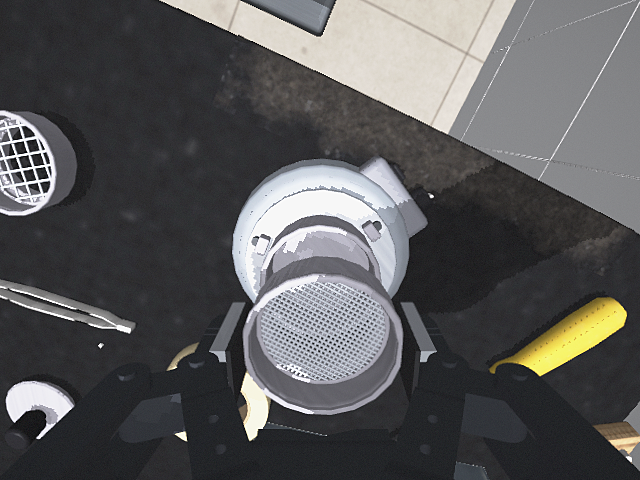

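The sieve is right above the pan (pan seen at about (323,250)). Descending slowly with the small correction.

arm_command(
  gripper=[5.5,5.5,5.5,5.5,5.5,5.5],
  offset=[
    [0.15,-0.1,1],
    [0,0,0.6],
    [0,0,0.5],
    [0,0,0.4],
    [0,0,0],
    [0,0,0],
  ],
  spin=[0,0,0,0,0,0],
)

```text
time_s: 8.7
eef_pos: [0.4201, 0.2938, 0.0704]
ee_rot: [[-0.914, -0.406, 0.0], [-0.406, 0.914, 0.0], [-0.0, 0.0, -1.0]]
ft_force: [-0.2, -0.3, -1.5]
gripper_width: 0.0579
grasp_force: 43.7
```

arm_command(
  gripper=[5.5,5.5,5.5,5.5,5.5],
  offset=[
    [0,0,0.2],
    [0,0,0.15],
    [0,0,0.1],
    [0,0,0],
    [0,0,0],
  ],
  spin=[0,0,0,0,0],
)

```text
time_s: 9.32
eef_pos: [0.42, 0.2937, 0.0659]
ee_rot: [[-0.914, -0.406, 0.0], [-0.406, 0.914, -0.0], [-0.0, -0.0, -1.0]]
ft_force: [-0.5, -0.8, 1.9]
gripper_width: 0.0583
grasp_force: 43.9
```

arm_command(
  gripper=[6.5,7.5,8.5,8.5,8.5,8.5,8.5,8.5],
  offset=[
    [0,0,0],
    [0,0,0],
    [0,0,0],
    [0,0,0],
    [0,0,-3],
    [0,0,-4],
    [0,0,-3],
    [0,0,0],
  ],
  spin=[0,0,0,0,0,0,0,0],
)

```text
time_s: 10.32
eef_pos: [0.4211, 0.2949, 0.1684]
ee_rot: [[-0.914, -0.406, 0.004], [-0.406, 0.914, 0.005], [-0.006, 0.003, -1.0]]
ft_force: [-0.1, 0.0, -1.1]
gripper_width: 0.0848
grasp_force: 0.0
```

```bash
python3 - <<'E'
from look import look
from h import *
s,c,T=look("pD")
uv=project(c,(.42,.2938,.09),T); print(uv)
r=80; u,v=np.round(uv).astype(int); cv2.imwrite("pics/m4.png",cv2.resize(c["frame"][v-r:v+r,u-r:u+r,::-1],None,fx=3.5,fy=3.5,interpolation=cv2.INTER_CUBIC)); print(u-r,v-r)
E
```

```text
[0.4211 0.2949 0.1684] z [ 0.004   0.0046 -1.    ] yaw -156.0 t 10.325 q [ 0.93  0.25 -0.36  0.   -0.95 -2.08] F [-0.1  0.  -1.1] w 0.0848
(np.float64(322.2577760017945), np.float64(250.87039537418403))
242 171
```

View pics/m4.png

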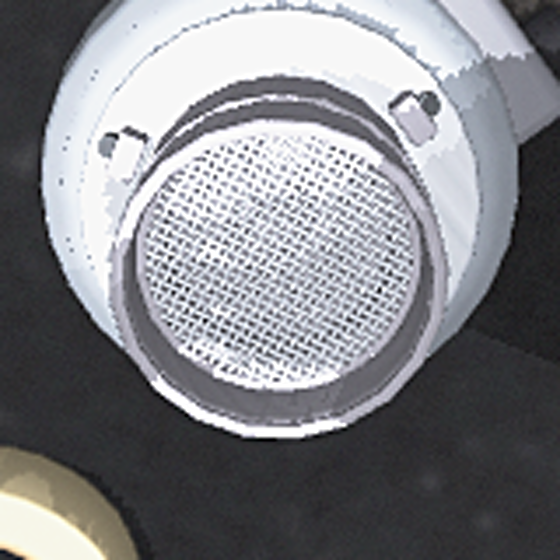

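Fine sieve rim at (322,250) versus (322,251) predicted: seated and centred. Next the medium sieve.

arm_command(
  gripper=[8.5,8.5,8.5,8.5,8.5,8.5],
  offset=[
    [1.2,-3.6,0],
    [1.2,-3.7,0],
    [1.2,-3.7,0],
    [1.2,-3.7,1],
    [1.0,-3.5,2],
    [0,0,0],
  ],
  spin=[0,0,0,0,0,0],
)

```text
time_s: 11.12
eef_pos: [0.4387, 0.1009, 0.1331]
ee_rot: [[-0.916, -0.402, -0.006], [-0.402, 0.916, -0.003], [0.007, -0.0, -1.0]]
ft_force: [0.6, 0.4, -0.3]
gripper_width: 0.0852
grasp_force: 0.0
```

```bash
python3 - <<'E'
from look import look
from h import *
s,c,T=look("wB")
uv=project(c,(.4422,.105,.03),T); print("pred",np.round(uv,1))
e=blob(c["frame"],uv,75); P=plane(c,e[0],.03,T); print(np.round(e[0],1),np.round(e[1],1),P,goto(s,(P[0],P[1],.007)))
E
```

```text
[0.4387 0.1009 0.1331] z [-0.0061 -0.0032 -1.    ] yaw -156.3 t 11.125 q [ 0.59  0.2  -0.54 -0.   -0.84 -1.74] F [ 0.6  0.4 -0.3] w 0.0852
pred [326.8 249.2]
[326.4 248.6] [82.6 86.6] [0.44190641 0.10457718 0.03      ] [-0.53  0.21 12.61]
```

arm_command(
  gripper=[8.5,8.5,8.5,8.5,8.5,8.5,8.5],
  offset=[
    [-0.4,0.2,3],
    [0,0,3],
    [0,0,3],
    [0,0,1.5],
    [0,0,1],
    [0,0,0],
    [0,0,0],
  ],
  spin=[0,0,0,0,0,0,0],
)

```text
time_s: 12.05
eef_pos: [0.4442, 0.1078, 0.0214]
ee_rot: [[-0.914, -0.406, 0.001], [-0.406, 0.914, 0.001], [-0.001, 0.0, -1.0]]
ft_force: [0.1, 0.4, 0.5]
gripper_width: 0.0852
grasp_force: 0.0
```

arm_command(
  gripper=[8.5,8.5,8.5,5.5,5.5,5.5,5.5,5.5],
  offset=[
    [0.3,-0.2,0.8],
    [0,0,0.7],
    [0,0,0],
    [0,0,0],
    [0,0,0],
    [0,0,0],
    [0,0,0],
    [0,0,0],
  ],
  spin=[0,0,0,0,0,0,0,0],
)

```text
time_s: 13.05
eef_pos: [0.442, 0.1044, 0.0064]
ee_rot: [[-0.914, -0.406, 0.001], [-0.406, 0.914, 0.0], [-0.001, -0.0, -1.0]]
ft_force: [-2.3, -0.3, 6.7]
gripper_width: 0.0586
grasp_force: 42.6
```

arm_command(
  gripper=[5.5,5.5,5.5,5.5,5.5,5.5,5.5,5.5],
  offset=[
    [0,0,0],
    [0,0,-3],
    [0,0,-4],
    [0,0,-4],
    [0,0,-4],
    [0,0,-1.5],
    [0,0,0],
    [0,0,0],
  ],
  spin=[0,0,0,0,0,0,0,0],
)

```text
time_s: 14.05
eef_pos: [0.4409, 0.1038, 0.1696]
ee_rot: [[-0.914, -0.405, -0.002], [-0.405, 0.914, -0.001], [0.002, 0.0, -1.0]]
ft_force: [-0.5, -0.4, -1.8]
gripper_width: 0.0584
grasp_force: 43.8
```

```bash
cat > held.py <<'E'
import sys
from look import look
from h import *
s,c,T=look(sys.argv[1])
g=cv2.cvtColor(c["frame"],cv2.COLOR_RGB2GRAY)
# rim extremes: rim is the bright ring between the pads; hull of bright pixels in the window
w=g[262:425,241:407]; m=cv2.threshold(w,0,255,cv2.THRESH_BINARY+cv2.THRESH_OTSU)[1]
cs=max(cv2.findContours(m,cv2.RETR_EXTERNAL,cv2.CHAIN_APPROX_NONE)[0],key=cv2.contourArea)
x,y,ww,hh=cv2.boundingRect(cs); print("bbox",x+241,y+262,x+241+ww,y+262+hh)
b=y+262+hh
# rim ellipse centre: from bottom edge, semi-height as measured on the first sieve (275..414 -> 69.5)
for uv in [(x+241+ww/2,b-70)]:
    P=plane(c,uv,s["eef_pos"][2]+.024,T); o=s["ee_rot"].T@(P-s["eef_pos"]); print(uv,"tool",o.round(4),"world off",(P-s["eef_pos"]).round(4))
cv2.imwrite(f"pics/{sys.argv[1]}c.png",c["frame"][230:440,200:450,::-1])
E
python3 held.py hB
```

```text
[0.4409 0.1038 0.1696] z [-2.2e-03 -8.0e-04 -1.0e+00] yaw -156.1 t 14.05 q [ 0.59  0.15 -0.49 -0.   -0.93 -1.74] F [-0.5 -0.4 -1.8] w 0.0584
bbox 243 274 407 425
(325.0, 355) tool [-0.0035  0.0002 -0.024 ] world off [0.0031 0.0016 0.024 ]
```

View pics/hBc.png

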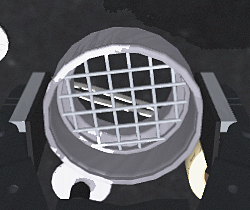

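The medium sieve is held with its rim centre at about (323,345), the same offset as the first. Over to the stack.

arm_command(
  gripper=[5.5,5.5,5.5,5.5,5.5,5.5,5.5,5.5],
  offset=[
    [-1.2,3.6,0],
    [-1.2,3.7,0],
    [-1.2,3.7,0],
    [-1.2,3.7,0],
    [-1.0,3.5,0],
    [0,0,2],
    [0,0,2.5],
    [0,0,0],
  ],
  spin=[0,0,0,0,0,0,0,0],
)

```text
time_s: 15.1
eef_pos: [0.4194, 0.2925, 0.1229]
ee_rot: [[-0.914, -0.406, -0.005], [-0.406, 0.914, -0.006], [0.007, -0.003, -1.0]]
ft_force: [0.5, 0.4, -1.3]
gripper_width: 0.0585
grasp_force: 43.8
```

arm_command(
  gripper=[5.5,5.5],
  offset=[
    [0,0,0],
    [0,0,0],
  ],
  spin=[0,0],
)

```text
time_s: 15.35
eef_pos: [0.4214, 0.2945, 0.1267]
ee_rot: [[-0.914, -0.406, 0.001], [-0.406, 0.914, 0.001], [-0.002, 0.001, -1.0]]
ft_force: [-0.3, -0.1, -2.1]
gripper_width: 0.0586
grasp_force: 43.8
```

arm_command(
  gripper=[5.5,5.5,5.5,5.5,5.5,5.5,5.5],
  offset=[
    [0.1,0,1],
    [0,0,0.8],
    [0,0,0.6],
    [0,0,0.5],
    [0,0,0.4],
    [0,0,0],
    [0,0,0],
  ],
  spin=[0,0,0,0,0,0,0],
)

```text
time_s: 16.23
eef_pos: [0.4201, 0.2939, 0.093]
ee_rot: [[-0.914, -0.406, 0.0], [-0.406, 0.914, 0.0], [-0.0, 0.0, -1.0]]
ft_force: [-0.7, 0.0, -2.1]
gripper_width: 0.0587
grasp_force: 43.8
```

arm_command(
  gripper=[5.5,5.5,5.5,5.5],
  offset=[
    [0,0,0.2],
    [0,0,0.2],
    [0,0,0.1],
    [0,0,0],
  ],
  spin=[0,0,0,0],
)

```text
time_s: 16.73
eef_pos: [0.42, 0.2937, 0.0884]
ee_rot: [[-0.914, -0.406, 0.0], [-0.406, 0.914, 0.0], [-0.0, -0.0, -1.0]]
ft_force: [-2.3, -1.3, 4.9]
gripper_width: 0.0585
grasp_force: 44.2
```

arm_command(
  gripper=[6.5,7.5,8.5,8.5,8.5,8.5,8.5,8.5],
  offset=[
    [0,0,0],
    [0,0,0],
    [0,0,0],
    [0,0,0],
    [0,0,-3],
    [0,0,-4],
    [0,0,-3],
    [0,0,0],
  ],
  spin=[0,0,0,0,0,0,0,0],
)

```text
time_s: 17.73
eef_pos: [0.4211, 0.2949, 0.1905]
ee_rot: [[-0.914, -0.406, 0.004], [-0.406, 0.914, 0.005], [-0.006, 0.003, -1.0]]
ft_force: [0.0, -0.4, -0.7]
gripper_width: 0.085
grasp_force: 0.0
```

```bash
cat > stack.py <<'E'
import sys
from look import look
from h import *
# compare: top rim bounding box with the rim expected at height z
s,c,T=look(sys.argv[1]); z=float(sys.argv[2])
a=np.linspace(0,2*np.pi,90); C=np.array([[.42+.03*np.cos(t),.2938+.03*np.sin(t),z] for t in a])
q=np.array([project(c,p,T) for p in C],np.float32); print("expected",q.min(0).round(1),q.max(0).round(1))
u,v=project(c,(.42,.2938,z),T)
f=np.ascontiguousarray(c["frame"][:,:,::-1]); r=85; u,v=int(u),int(v)
cv2.polylines(f,[np.round(q).astype(int)],True,(0,0,255),1)
cv2.imwrite(f"pics/{sys.argv[1]}c.png",cv2.resize(f[v-r:v+r,u-r:u+r],None,fx=3,fy=3))
E
python3 stack.py sB .112
```

```text
[0.4211 0.2949 0.1905] z [ 0.0041  0.0046 -1.    ] yaw -156.0 t 17.725 q [ 0.93  0.23 -0.33  0.   -1.01 -2.08] F [ 0.  -0.4 -0.7] w 0.085
expected [274.4 203.9] [370.2 294.2]
```

View pics/sBc.png

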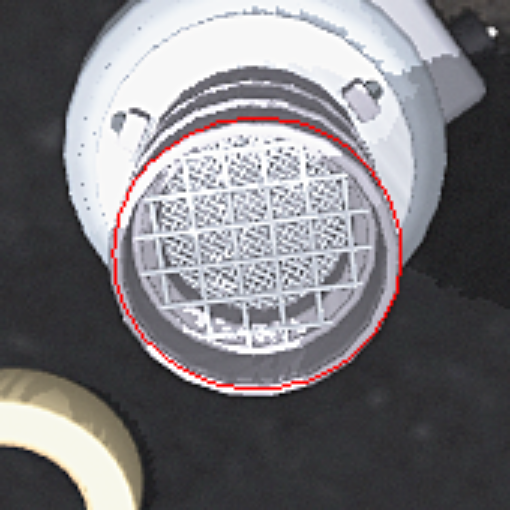

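The medium sieve's rim lies on the expected circle, so it is seated. Now the coarse sieve.

arm_command(
  gripper=[8.5,8.5,8.5,8.5,8.5,8.5,8.5,8.5],
  offset=[
    [1.3,-4,0],
    [1.7,-4.7,0],
    [1.7,-4.8,0],
    [1.7,-4.8,0],
    [1.7,-4.8,1],
    [1.6,-4.7,1],
    [1.5,-4.5,2],
    [1.3,-4,2],
  ],
  spin=[0,0,0,0,0,0,0,0],
)

```text
time_s: 18.77
eef_pos: [0.4521, -0.0905, 0.1262]
ee_rot: [[-0.914, -0.405, -0.002], [-0.405, 0.914, -0.0], [0.002, 0.001, -1.0]]
ft_force: [-0.1, -0.8, 0.4]
gripper_width: 0.0851
grasp_force: 0.0
```

arm_command(
  gripper=[8.5,8.5,8.5],
  offset=[
    [0,0,0],
    [0,0,0],
    [0,0,0],
  ],
  spin=[0,0,0],
)

```text
time_s: 19.15
eef_pos: [0.4533, -0.0879, 0.1281]
ee_rot: [[-0.913, -0.407, 0.001], [-0.407, 0.913, 0.0], [-0.001, -0.0, -1.0]]
ft_force: [-0.2, 0.1, 1.1]
gripper_width: 0.085
grasp_force: 0.0
```

```bash
python3 - <<'E'
from look import look
from h import *
s,c,T=look("wC")
uv=project(c,(.454,-.0885,.03),T); print("pred",np.round(uv,1))
e=blob(c["frame"],uv,75); P=plane(c,e[0],.03,T); print(np.round(e[0],1),np.round(e[1],1),P,goto(s,(P[0],P[1],.0065)))
E
```

```text
[ 0.4533 -0.0879  0.1281] z [ 7.e-04  1.e-04 -1.e+00] yaw -156.0 t 19.15 q [ 0.16  0.22 -0.53 -0.   -0.82 -1.31] F [-0.2  0.1  1.1] w 0.085
pred [322.2 244.4]
[321.8 243. ] [84.8 88.9] [ 0.45324012 -0.08915245  0.03      ] [ 0.06 -0.11 12.16]
```

arm_command(
  gripper=[8.5,8.5,8.5,8.5,8.5,8.5,8.5],
  offset=[
    [0.05,-0.1,3],
    [0,0,3],
    [0,0,3],
    [0,0,1.5],
    [0,0,0.6],
    [0,0,0],
    [0,0,0],
  ],
  spin=[0,0,0,0,0,0,0],
)

```text
time_s: 20.08
eef_pos: [0.4537, -0.0896, 0.0176]
ee_rot: [[-0.914, -0.406, 0.002], [-0.406, 0.914, 0.0], [-0.002, -0.001, -1.0]]
ft_force: [0.6, -0.2, 0.3]
gripper_width: 0.0848
grasp_force: 0.0
```

arm_command(
  gripper=[8.5,8.5,8.5,5.5,5.5,5.5,5.5,5.5],
  offset=[
    [0,0,0.6],
    [0,0,0.5],
    [0,0,0],
    [0,0,0],
    [0,0,0],
    [0,0,0],
    [0,0,0],
    [0,0,0],
  ],
  spin=[0,0,0,0,0,0,0,0],
)

```text
time_s: 21.08
eef_pos: [0.453, -0.0899, 0.0063]
ee_rot: [[-0.914, -0.406, 0.0], [-0.406, 0.914, -0.0], [-0.0, -0.0, -1.0]]
ft_force: [-1.6, 1.2, 5.9]
gripper_width: 0.0585
grasp_force: 42.9
```

arm_command(
  gripper=[5.5,5.5,5.5,5.5,5.5,5.5,5.5,5.5],
  offset=[
    [0,0,0],
    [0,0,-3],
    [0,0,-4],
    [0,0,-4],
    [0,0,-4],
    [0,0,-3],
    [0,0,0],
    [0,0,0],
  ],
  spin=[0,0,0,0,0,0,0,0],
)

```text
time_s: 22.08
eef_pos: [0.452, -0.0899, 0.1847]
ee_rot: [[-0.914, -0.405, -0.002], [-0.405, 0.914, 0.0], [0.002, 0.001, -1.0]]
ft_force: [0.2, 0.3, -2.7]
gripper_width: 0.0582
grasp_force: 43.6
```

```bash
python3 held.py hC; python3 - <<'E'
import pickle
from h import *
# rim columns/rows: bright edge transitions along the held-sieve axes, for A, B, C
for n in ("pA","hB","hC"):
    s,c=pickle.load(open(f"pics/{n}.pkl","rb")); g=cv2.cvtColor(c["frame"],cv2.COLOR_RGB2GRAY)
    print(n,"row345 L",g[345,238:256].tolist(),"R",g[345,392:412].tolist()); print("   col323 bottom",g[402:424,323].tolist(),"top",g[262:290,323].tolist())
E
```

```text
[ 0.452  -0.0899  0.1847] z [-2.1e-03  4.0e-04 -1.0e+00] yaw -156.1 t 22.075 q [ 0.16  0.15 -0.45 -0.   -0.98 -1.31] F [ 0.2  0.3 -2.7] w 0.0582
bbox 244 276 403 416
(323.5, 346) tool [ 0.0004 -0.0003 -0.024 ] world off [-0.0002 -0.0005  0.024 ]
pA row345 L [21, 29, 30, 17, 20, 90, 142, 151, 149, 147, 105, 77, 90, 80, 77, 79, 76, 82] R [77, 76, 81, 88, 95, 90, 123, 150, 151, 139, 89, 17, 23, 33, 30, 23, 33, 29, 26, 18]
   col323 bottom [89, 92, 94, 100, 109, 94, 85, 86, 156, 155, 152, 149, 105, 53, 64, 64, 64, 62, 62, 63, 66, 67] top [97, 97, 91, 94, 94, 97, 91, 89, 90, 90, 92, 99, 148, 180, 229, 239, 255, 158, 167, 168, 37, 45, 184, 236, 179, 227, 218, 155]
hB row345 L [32, 36, 33, 32, 20, 78, 150, 178, 175, 177, 135, 104, 113, 97, 92, 94, 96, 98] R [92, 93, 100, 113, 100, 125, 168, 176, 176, 163, 99, 17, 29, 35, 32, 35, 33, 31, 33, 32]
   col323 bottom [103, 106, 112, 118, 130, 99, 100, 100, 186, 167, 168, 170, 89, 47, 54, 59, 55, 52, 48, 47, 49, 43] top [108, 105, 108, 109, 109, 106, 106, 104, 108, 104, 107, 85, 112, 175, 235, 253, 192, 196, 190, 193, 206, 20, 42, 43, 51, 46, 50, 44]
hC row345 L [35, 36, 29, 27, 29, 51, 143, 186, 177, 170, 131, 105, 109, 98, 92, 94, 95, 93] R [97, 96, 100, 111, 99, 137, 175, 177, 184, 135, 41, 25, 32, 39, 33, 34, 30, 38, 36, 31]
   col323 bottom [109, 109, 107, 114, 120, 127, 134, 97, 99, 135, 184, 170, 176, 168, 32, 45, 53, 57, 57, 57, 58, 56] top [116, 114, 111, 115, 113, 113, 113, 112, 106, 107, 110, 110, 112, 121, 131, 149, 191, 196, 210, 199, 197, 200, 107, 36, 45, 55, 53, 52]
```

Held coarse sieve: about 0.6 mm toward −x of the tool relative to the first. Over to the stack with that compensated.

arm_command(
  gripper=[5.5,5.5,5.5,5.5,5.5,5.5,5.5,5.5],
  offset=[
    [-1.3,4,0],
    [-1.7,4.7,0],
    [-1.7,4.8,0],
    [-1.7,4.8,0],
    [-1.7,4.8,0],
    [-1.6,4.7,0],
    [-1.5,4.5,0],
    [-1.3,4,0],
  ],
  spin=[0,0,0,0,0,0,0,0],
)

```text
time_s: 23.12
eef_pos: [0.419, 0.2938, 0.184]
ee_rot: [[-0.914, -0.406, -0.002], [-0.406, 0.914, -0.003], [0.003, -0.001, -1.0]]
ft_force: [0.6, -0.4, -0.8]
gripper_width: 0.0583
grasp_force: 43.6
```

arm_command(
  gripper=[5.5,5.5,5.5,5.5,5.5],
  offset=[
    [0,0,1.5],
    [0,0,2],
    [0,0,0],
    [0,0,0],
    [0,0,0],
  ],
  spin=[0,0,0,0,0],
)

```text
time_s: 23.75
eef_pos: [0.4203, 0.2925, 0.1514]
ee_rot: [[-0.914, -0.405, 0.001], [-0.405, 0.914, 0.001], [-0.001, 0.0, -1.0]]
ft_force: [-0.3, 0.6, -1.1]
gripper_width: 0.0583
grasp_force: 43.7
```

arm_command(
  gripper=[5.5,5.5,5.5,5.5,5.5,5.5,5.5],
  offset=[
    [0,0.1,1.2],
    [0,0,0.9],
    [0,0,0.6],
    [0,0,0.5],
    [0,0,0.4],
    [0,0,0],
    [0,0,0],
  ],
  spin=[0,0,0,0,0,0,0],
)

```text
time_s: 24.62
eef_pos: [0.4197, 0.2936, 0.115]
ee_rot: [[-0.914, -0.406, 0.0], [-0.406, 0.914, 0.0], [-0.0, 0.0, -1.0]]
ft_force: [0.2, -0.7, -1.0]
gripper_width: 0.058
grasp_force: 43.7
```

arm_command(
  gripper=[5.5,5.5,5.5,5.5],
  offset=[
    [0,0,0.2],
    [0,0,0.2],
    [0,0,0.1],
    [0,0,0],
  ],
  spin=[0,0,0,0],
)

```text
time_s: 25.12
eef_pos: [0.4196, 0.2935, 0.1103]
ee_rot: [[-0.914, -0.406, 0.0], [-0.406, 0.914, 0.0], [-0.0, -0.0, -1.0]]
ft_force: [-1.8, -0.6, 3.7]
gripper_width: 0.0581
grasp_force: 44.1
```

arm_command(
  gripper=[6.5,7.5,8.5,8.5,8.5,8.5,8.5,8.5],
  offset=[
    [0,0,0],
    [0,0,0],
    [0,0,0],
    [0,0,0],
    [0,0,-3],
    [0,0,-4],
    [0,0,-3],
    [0,0,0],
  ],
  spin=[0,0,0,0,0,0,0,0],
)

```text
time_s: 26.12
eef_pos: [0.4206, 0.2946, 0.2125]
ee_rot: [[-0.914, -0.406, 0.004], [-0.406, 0.914, 0.005], [-0.006, 0.003, -1.0]]
ft_force: [0.5, 0.5, 0.3]
gripper_width: 0.0852
grasp_force: 0.0
```

```bash
python3 stack.py sC .134; python3 - <<'E'
import pickle
from h import *
# rim edge check: brightness peak just around expected left/right/bottom edges (same test on sB as reference)
for n,z in (("sB",.112),("sC",.134)):
    s,c=pickle.load(open(f"pics/{n}.pkl","rb"));T=wristT(s,c);g=cv2.cvtColor(c["frame"],cv2.COLOR_RGB2GRAY)
    q=np.array([project(c,(.42+.03*np.cos(t),.2938+.03*np.sin(t),z),T) for t in np.linspace(0,6.28,180)])
    l,r,b=q[q[:,0].argmin()],q[q[:,0].argmax()],q[q[:,1].argmax()]
    i=lambda x:int(round(x))
    print(n,l.round(1),g[i(l[1]),i(l[0])-6:i(l[0])+7].tolist(),r.round(1),g[i(r[1]),i(r[0])-6:i(r[0])+7].tolist(),b.round(1),g[i(b[1])-6:i(b[1])+7,i(b[0])].tolist())
E
```

```text
[0.4206 0.2946 0.2125] z [ 0.0041  0.0046 -1.    ] yaw -156.0 t 26.125 q [ 0.93  0.21 -0.3   0.   -1.06 -2.08] F [0.5 0.5 0.3] w 0.0852
expected [274.5 204.8] [370.2 294.9]
sB [274.4 248.9] [33, 93, 215, 213, 214, 146, 181, 200, 205, 145, 109, 87, 80] [370.2 248.7] [94, 101, 185, 181, 176, 151, 136, 136, 138, 146, 97, 27, 30] [322.5 294.2] [116, 103, 102, 111, 118, 220, 255, 254, 194, 19, 41, 46, 49]
sC [274.5 249.7] [45, 50, 42, 40, 31, 180, 202, 198, 207, 117, 104, 90, 85] [370.2 249.5] [100, 112, 183, 175, 180, 119, 36, 47, 49, 48, 51, 47, 48] [322.5 294.9] [113, 112, 115, 147, 117, 228, 255, 255, 123, 35, 47, 52, 50]
```

The coarse sieve sits at the expected height and place. Now the lid, going along −y first to stay clear of the dark box.

arm_command(
  gripper=[8.5,8.5,8.5,8.5,8.5,8.5,8.5,8.5],
  offset=[
    [0,-4.5,0],
    [0,-5,0],
    [-1,-5,0],
    [-3,-4,0],
    [-4,-3,0],
    [-4,-1,1],
    [-2,0,3],
    [0,0,2],
  ],
  spin=[0,0,0,0,0,0,0,0],
)

```text
time_s: 27.18
eef_pos: [0.6386, 0.1444, 0.1455]
ee_rot: [[-0.914, -0.405, -0.005], [-0.405, 0.914, -0.002], [0.005, 0.0, -1.0]]
ft_force: [-0.3, -0.2, 0.2]
gripper_width: 0.0853
grasp_force: 0.0
```

arm_command(
  gripper=[6,6,6],
  offset=[
    [0,0,0],
    [0,0,0],
    [0,0,0],
  ],
  spin=[0,0,0],
)

```text
time_s: 27.55
eef_pos: [0.6392, 0.1448, 0.1511]
ee_rot: [[-0.914, -0.406, 0.002], [-0.406, 0.914, 0.001], [-0.002, -0.0, -1.0]]
ft_force: [0.7, 1.1, 0.5]
gripper_width: 0.0602
grasp_force: 0.0
```

```bash
python3 - <<'E'
from look import look
from h import *
s,c,T=look("wL")
uv=project(c,(.6405,.1455,.012),T); print("pred disc",np.round(uv,1),"knob top",np.round(project(c,(.6405,.1455,.04),T),1))
e=blob(c["frame"],uv,90,90); print("disc",np.round(e[0],1),np.round(e[1],1),plane(c,e[0],.012,T))
# knob: dark blob inside the disc
g=cv2.cvtColor(c["frame"],cv2.COLOR_RGB2GRAY); m=np.zeros_like(g); cv2.ellipse(m,(e[0],(e[1][0]*.9,e[1][1]*.9),e[2]),255,-1)
k=((g<60)&(m>0)).astype(np.uint8); cs=max(cv2.findContours(k,cv2.RETR_EXTERNAL,cv2.CHAIN_APPROX_NONE)[0],key=cv2.contourArea); print("knob bbox",cv2.boundingRect(cs))
u,v=map(int,e[0]); cv2.imwrite("pics/wLc.png",cv2.resize(c["frame"][max(v-120,0):v+120,max(u-160,0):u+160,::-1],None,fx=2.5,fy=2.5,interpolation=cv2.INTER_CUBIC)); print(u-160,v-120)
E
```

```text
[0.6392 0.1448 0.1511] z [ 2.1e-03  8.0e-04 -1.0e+00] yaw -156.0 t 27.55 q [ 0.47  0.5  -0.02  0.   -1.05 -1.62] F [0.7 1.1 0.5] w 0.0602
pred disc [323.3 228.9] knob top [323.5 239.8]
disc [323.8 227.4] [74.1 76.9] [0.63920286 0.1453273  0.012     ]
knob bbox (311, 220, 27, 33)
163 107
```

Lid disc at (324,227) and knob top at (324,239), giving a knob axis at about (0.640, 0.1457). Descending to the knob.

arm_command(
  gripper=[5,5,5,5,5,5,5],
  offset=[
    [-0.1,0.05,3],
    [0,0,3],
    [0,0,3],
    [0,0,2],
    [0,0,1],
    [0,0,0],
    [0,0,0],
  ],
  spin=[0,0,0,0,0,0,0],
)

```text
time_s: 28.48
eef_pos: [0.6403, 0.1458, 0.0311]
ee_rot: [[-0.914, -0.406, 0.002], [-0.406, 0.914, 0.001], [-0.002, -0.0, -1.0]]
ft_force: [0.1, -0.2, 1.0]
gripper_width: 0.0502
grasp_force: 0.0
```

arm_command(
  gripper=[5,5,5,1.5,1.5,1.5,1.5,1.5],
  offset=[
    [0,0,0.7],
    [0,0,0.5],
    [0,0,0],
    [0,0,0],
    [0,0,0],
    [0,0,0],
    [0,0,0],
    [0,0,0],
  ],
  spin=[0,0,0,0,0,0,0,0],
)

```text
time_s: 29.48
eef_pos: [0.6398, 0.1456, 0.0181]
ee_rot: [[-0.914, -0.406, 0.001], [-0.406, 0.914, 0.0], [-0.001, -0.0, -1.0]]
ft_force: [0.2, -0.0, 1.9]
gripper_width: 0.0182
grasp_force: 39.3
```

arm_command(
  gripper=[1.5,1.5,1.5,1.5,1.5,1.5,1.5,1.5],
  offset=[
    [0,0,0],
    [0,0,0],
    [0,0,-4],
    [0,0,-5],
    [0,0,-6],
    [0,0,-5],
    [0,0,0],
    [0,0,0],
  ],
  spin=[0,0,0,0,0,0,0,0],
)

```text
time_s: 30.48
eef_pos: [0.6383, 0.1453, 0.2162]
ee_rot: [[-0.914, -0.405, -0.003], [-0.405, 0.914, -0.0], [0.003, 0.001, -1.0]]
ft_force: [-0.7, 0.2, -1.8]
gripper_width: 0.0183
grasp_force: 39.4
```

```bash
python3 - <<'E'
from look import look
from h import *
s,c,T=look("hL")
z=s["eef_pos"][2]-.007  # disc top
P=s["eef_pos"].copy(); P[2]=z; uv=project(c,P,T); print("pred disc centre",uv)
q=np.array([project(c,P+[.0305*np.cos(t),.0305*np.sin(t),0],T) for t in np.linspace(0,6.28,180)]); print(q.min(0),q.max(0))
f=np.ascontiguousarray(c["frame"][:,:,::-1]); cv2.polylines(f,[np.round(q).astype(int)],True,(0,0,255),1)
cv2.imwrite("pics/hLc.png",cv2.resize(f[200:440,180:480],None,fx=2.5,fy=2.5))
E
```

```text
[0.6383 0.1453 0.2162] z [-3.1e-03 -2.0e-04 -1.0e+00] yaw -156.1 t 30.475 q [ 0.47  0.45  0.07 -0.   -1.19 -1.62] F [-0.7  0.2 -1.8] w 0.0183
pred disc centre (np.float64(323.99189492551506), np.float64(307.5083515080668))
[255.8666704  242.67918673] [392.0715237  364.95069922]
```

View pics/hLc.png

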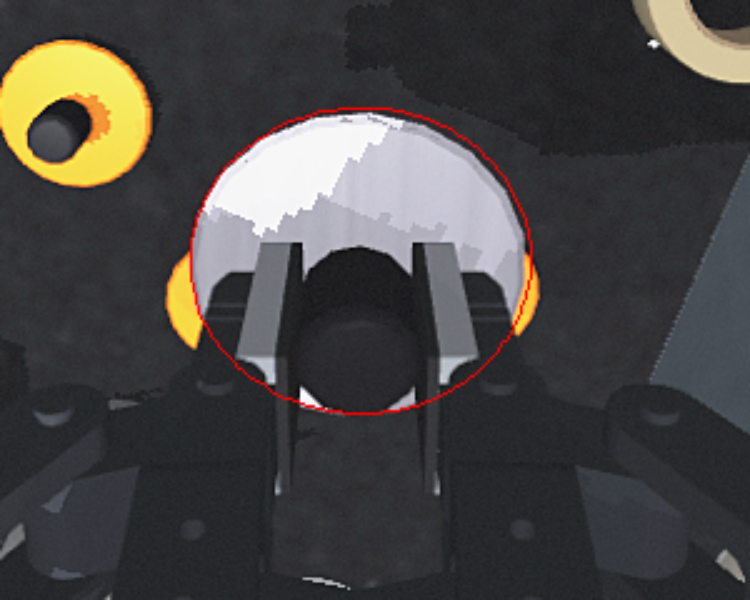

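The lid is held upright and centred on the tool (drawn circle matches within 1–2 px). Carrying it to the stack.

arm_command(
  gripper=[1.5,1.5,1.5,1.5,1.5,1.5,1.5,1.5],
  offset=[
    [2,0,0],
    [4,1,0],
    [4,3,0],
    [3,4,0],
    [1,5,0],
    [0,5,0],
    [0,4.4,0],
    [0,0,0],
  ],
  spin=[0,0,0,0,0,0,0,0],
)

```text
time_s: 31.52
eef_pos: [0.419, 0.2949, 0.2158]
ee_rot: [[-0.912, -0.409, -0.003], [-0.409, 0.912, -0.003], [0.004, -0.001, -1.0]]
ft_force: [0.5, -0.3, -1.5]
gripper_width: 0.0184
grasp_force: 39.5
```

arm_command(
  gripper=[1.5,1.5,1.5,1.5,1.5],
  offset=[
    [0,0,1.5],
    [0,0,1.5],
    [0,0,0],
    [0,0,0],
    [0,0,0],
  ],
  spin=[0,0,0,0,0],
)

```text
time_s: 32.15
eef_pos: [0.4211, 0.2934, 0.1883]
ee_rot: [[-0.914, -0.405, 0.001], [-0.405, 0.914, 0.001], [-0.001, 0.0, -1.0]]
ft_force: [0.1, 0.7, -1.1]
gripper_width: 0.0182
grasp_force: 39.5
```

arm_command(
  gripper=[1.5,1.5,1.5,1.5,1.5,1.5,1.5],
  offset=[
    [0.1,0.05,1.2],
    [0,0,1],
    [0,0,0.7],
    [0,0,0.5],
    [0,0,0.4],
    [0,0,0],
    [0,0,0],
  ],
  spin=[0,0,0,0,0,0,0],
)

```text
time_s: 33.02
eef_pos: [0.4197, 0.2936, 0.1501]
ee_rot: [[-0.914, -0.406, 0.0], [-0.406, 0.914, 0.0], [-0.001, 0.0, -1.0]]
ft_force: [-0.8, 0.6, -1.0]
gripper_width: 0.0184
grasp_force: 39.5
```

arm_command(
  gripper=[1.5,1.5,1.5,1.5,1.5],
  offset=[
    [0,0,0.2],
    [0,0,0.15],
    [0,0,0.1],
    [0,0,0],
    [0,0,0],
  ],
  spin=[0,0,0,0,0],
)

```text
time_s: 33.65
eef_pos: [0.4196, 0.2935, 0.1453]
ee_rot: [[-0.914, -0.406, 0.0], [-0.406, 0.914, 0.0], [-0.0, -0.0, -1.0]]
ft_force: [0.2, 0.5, -2.1]
gripper_width: 0.0184
grasp_force: 39.5
```

One more millimetre until contact, then release and retreat.

arm_command(
  gripper=[1.5,1.5,1.5],
  offset=[
    [0,0,0.1],
    [0,0,0],
    [0,0,0],
  ],
  spin=[0,0,0],
)

```text
time_s: 34.02
eef_pos: [0.4195, 0.2935, 0.1443]
ee_rot: [[-0.914, -0.406, -0.0], [-0.406, 0.914, -0.0], [0.0, -0.0, -1.0]]
ft_force: [0.6, -0.1, -0.8]
gripper_width: 0.018
grasp_force: 39.5
```

arm_command(
  gripper=[2.5,3.5,4.5,4.5,4.5,4.5,4.5,4.5],
  offset=[
    [0,0,0],
    [0,0,0],
    [0,0,0],
    [0,0,-2],
    [0,0,-4],
    [0,0,-4],
    [0,0,0],
    [0,0,0],
  ],
  spin=[0,0,0,0,0,0,0,0],
)

```text
time_s: 35.02
eef_pos: [0.4191, 0.2932, 0.2439]
ee_rot: [[-0.914, -0.406, -0.001], [-0.406, 0.914, -0.0], [0.001, 0.0, -1.0]]
ft_force: [0.6, 0.4, 0.6]
gripper_width: 0.0452
grasp_force: 0.0
```

```bash
python3 - <<'E'
from look import look
from h import *
s,c,T=look("end")
for z in (.138,):
    uv=project(c,(.4196,.2935,z),T); q=np.array([project(c,(.4196+.0305*np.cos(t),.2935+.0305*np.sin(t),z),T) for t in np.linspace(0,6.28,180)])
    print("expected disc",np.round(uv,1),q.min(0).round(1),q.max(0).round(1))
g=cv2.cvtColor(c["frame"],cv2.COLOR_RGB2GRAY); i=lambda x:int(round(x))
l,r,b,t=q[q[:,0].argmin()],q[q[:,0].argmax()],q[q[:,1].argmax()],q[q[:,1].argmin()]
print("L",g[i(l[1]),i(l[0])-8:i(l[0])+9].tolist(),"R",g[i(r[1]),i(r[0])-8:i(r[0])+9].tolist(),"B",g[i(b[1])-8:i(b[1])+9,i(b[0])].tolist(),"T",g[i(t[1])-8:i(t[1])+9,i(t[0])].tolist())
E
```

```text
[0.4191 0.2932 0.2439] z [-8.e-04 -1.e-04 -1.e+00] yaw -156.1 t 35.025 q [ 0.93  0.18 -0.24 -0.   -1.14 -2.08] F [0.6 0.4 0.6] w 0.0452
expected disc [323.4 241.2] [279.7 198.1] [367.1 281.4]
L [50, 42, 46, 44, 45, 43, 31, 79, 251, 244, 251, 254, 198, 201, 203, 202, 201] R [179, 178, 179, 175, 183, 144, 156, 28, 49, 57, 56, 57, 54, 56, 57, 37, 34] B [241, 241, 241, 241, 241, 241, 245, 250, 168, 28, 40, 47, 49, 53, 55, 53, 54] T [255, 103, 101, 101, 135, 187, 102, 100, 96, 130, 247, 232, 247, 248, 247, 247, 247]
```

All four edges of the lid match the seated position to within a pixel or so, and the arm is clear.

```bash
python3 -c "
from bench import close_job
print(close_job())"
```

```text
the job is handed in; nothing more can be done
None
```

I built the stack on the pan (fine, medium, coarse, then lid) and handed the job in at about 35 s; in the last wrist-camera images each piece sat seated and centred to within about a millimetre, and I never went near the odd sieve or the orange look-alikes.

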